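# Build up a terminal stack on the assembly fixture

## Task

Build one terminal stack on the fixture: thread the five parts over its post one after another, from the bottom up the wide ceramic disc, the steel bracket with its tabs pointing up, the ceramic collar, the square steel washer and last the hex nut, each lying flat on the one below. Lower the two ceramic parts down the post instead of dropping them, and leave the rivet box and the grease jar where they stand.

Things in the scene. Friction and masses are not known exactly. Their poses are not given: they have to be found in the camera images.
- fixture: Assembly fixture, fixed to the table: a dark steel base 90 x 70 mm, 12 mm thick, with one upright bright steel post of 10 mm diameter at its centre. The post's tip is 68 mm above the table (56 mm above the base's top); its last 4 mm taper to 4 mm diameter. Origin: centre of the base's underside, on the post's axis, at table height; z up, x along the base's 90 mm side.
- disc: Wide white ceramic disc lying flat, outer diameter 56 mm, 12 mm thick, with a 20 mm through hole at its centre; 40 to 90 g. Origin: centre of its underside; z up along its axis.
- bracket: Bright steel bracket lying flat, tabs up: a plate 64 mm (its x) by 34 mm (its y), 6 mm thick, with a 20 mm through hole at its centre. At each end of x an upright tab, 20 mm wide and 3 mm thick, rises to 20 mm above the plate's underside; 58 mm are clear between the tabs. The long edges (facing +y and -y) carry nothing. 55 to 115 g. Origin: centre of the plate's underside; z up.
- collar: White ceramic collar standing upright: a short tube of outer diameter 38 mm, 20 mm high, with a 20 mm through hole, narrower and taller than the disc; 25 to 60 g. Origin: centre of its underside; z up along its axis.
- washer: Square bright steel washer lying flat, 40 x 40 mm, 8 mm thick, with a 20 mm through hole at its centre; 45 to 100 g. Origin: centre of its underside; z up, x and y square to its edges.
- nut: Large bright steel hexagonal nut lying flat, 36 mm across flats (41.5 mm across corners), 16 mm high, with an 18 mm (across flats) hexagonal through hole, no thread; 60 to 130 g. Origin: centre of its underside; z up, x points square to one flat, with a flat every 60 degrees.
- rivet_box: Bystander, loose: small open grey plastic box 64 x 50 x 28 mm with brass rivets in it. Origin: centre of its underside. To be left where it is.
- grease_jar: Bystander, loose: amber jar with a black cap, 48 mm diameter, 55 mm high. Origin: centre of its underside. To be left where it is.
Things that resemble listed ones, but are neither listed nor needed, are in the scene too. Leave any pink look-alike of the disc alone.

How it is judged:
By the outcome, as a careful person would: the job done as asked, in the order asked, and still so for the second after the job is handed in, with the robot touching nothing.
It also fails if it takes over 125 s, if anything falls off the work surface, if the arm or the gripper's body presses on something with over 40 N, if the wrist force passes 120 N, or if a joint passes its speed limit or range.

## Robot

A 7-joint arm with a two-finger parallel gripper is mounted at the origin on the work surface. World frame = base frame: x ahead of the robot, y to its left, z up, the work surface at z = 0. Lengths are in m, angles in degrees, forces in N, time in s.
With the tool pointing down it reaches from about 0.4 to 0.9 m from the base axis. Payload 5.6 kg.
Tool frame: the origin (TCP) lies midway between the tips of the shut fingers; the grasp point (between the pads) lies 19 mm behind it; z points along the fingers, y is the direction in which the jaws open and shut (so a half turn about z gives the same grasp; the last joint's range is limited). The gripper opens to 92 mm and grips with 3 to 60 N. Pads are 20 mm wide; open, the fingers measure 128 mm over their backs; the gripper's body (75 mm by 189 mm) begins 69 mm behind the grasp point.
Start: joints at [68.01, 26.786, -0.665, 91.828, 0.344, 61.387, -3.226], TCP at [0.217, -0.613, 0.215] pointing down, gripper open.
Joint ranges: [-144.91, 144.91], [-17.63, 115.5], [-89.93, 88.59], [15.96, 139.68], [-74.01, 254.01], [8.47, 105.57], [-167.45, 167.45]. Speed limits (degrees/s): [147.25, 147.25, 180, 180, 180, 180, 180].

## Interface

Orientations are given as [roll, pitch, yaw] about the fixed x, y, z axes, in that order (R = Rz(yaw) Ry(pitch) Rx(roll)).
In Python, from cell import * gives the robot as it stands. Calls block until the motion is done:
- reach(position, orientation): joint-space move of the TCP to a pose.
- line_to(position, attitude=None, max_speed=0.15): straight line of the TCP; attitude=None keeps the orientation; max_speed is the mean speed in m/s.
- set_joints(angles): joint-space move.
- set_gripper(opening): finger opening in m; the grip force is fixed at half the most; returns when the fingers have stopped.
- hold(seconds).
- solve_ik(position, orientation): joint angles nearest the present ones, or None.
- sense(): the state.
- read_camera(name): name is "side" or "top" or "wrist"; returns (picture, depth): 480x640x3 uint8, blue, green, red; 480x640 float32, m along the optical axis (not along the pixel's ray), 0 where there is no reading.
- camera_params(name): a dict with "camera_matrix" (3x3 intrinsics, pixels), "k1" (the pictures are not rectified: a ray, as slopes to the right and down, at radius r is drawn at 1 + k1 r^2 times it, then the intrinsics apply), "rvec" (rotation vector, rad) and "tvec" (3), from world to camera coordinates, as OpenCV has them. Camera axes: x right, y down, z forward; pixel columns grow to the right and rows downward; lengths in m; the calibration is good to about 2 mm. A picture is of the moment at which its call begins: read the wrist's pose just before it. camera_params takes no time and is no camera call; for the wrist camera it gives the pose at the moment of the call.
A pose or a line that the arm cannot do raises Unreachable and nothing moves.
- sign_off(): hands the job in, once; it reports no verdict.
The state is a dict: "t": time; "q": joint angles; "qvel": joint speeds; "tau": joint torques, N m; "tool_pos": TCP position; "tcp_rot": TCP orientation; "contact_force": force on the tool from outside, world axes, zero at the start; "wrist_torque": the same for the moment, N m; "grip_width": finger opening in m.
Only numpy, scipy, OpenCV 4.12 (cv2) and the standard library are available. Lean on these libraries where they do the work, as an engineer would, in place of code of your own. Each camera call takes 0.05 s, during which the arm holds its last target.

## Working session

There is one attempt and no reset: what is moved stays moved. The work goes in short steps, each a Python script; the robot and the scene stay as the last script left them, time stands still between calls to the robot, and variables do not carry over. Pictures are saved under pics/ and viewed, and the job is handed in when it is done.

```bash
ls; mkdir -p pics
python3 - <<'E'
from cell import *
import cv2, numpy as np
s=sense(); print(s['t'],s['tool_pos'],s['tcp_rot'],s['grip_width'])
for n in ("side","top","wrist"):
    p=camera_params(n); im,d=read_camera(n)
    cv2.imwrite(f"pics/{n}0.png",im); np.save(f"pics/{n}0.npy",d)
    R=cv2.Rodrigues(np.array(p['rvec']))[0]; print(n,np.round(p['camera_matrix'],1).tolist(),p['k1'],"pos",np.round(-R.T@np.array(p['tvec']).ravel(),3),"fwd",np.round(R[2],3))
print(sense()['t'])
E
```

```text
pics
0.0 [ 0.21696326 -0.61210888  0.21365899] [-1.79901041e+02  8.03311519e-03  1.95195629e+01] 0.0916759469575923
side [[554.6, 0.0, 316.5], [0.0, 554.6, 236.9], [0.0, 0.0, 1.0]] -0.0510929478371471 pos [0.333 0.734 0.69 ] fwd [ 0.244 -0.691 -0.681]
top [[441.4, 0.0, 316.8], [0.0, 441.4, 243.0], [0.0, 0.0, 1.0]] -0.10070478641907533 pos [0.384 0.032 0.992] fwd [ 0.202  0.038 -0.979]
wrist [[354.1, 0.0, 320.8], [0.0, 354.1, 242.6], [0.0, 0.0, 1.0]] -0.025381294743058048 pos [ 0.287 -0.589  0.384] fwd [-0.246 -0.086 -0.965]
0.15
```

View pics/top0.png

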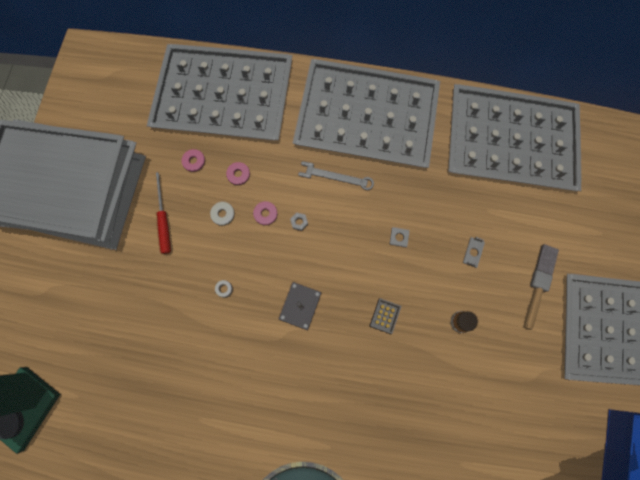

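View pics/side0.png

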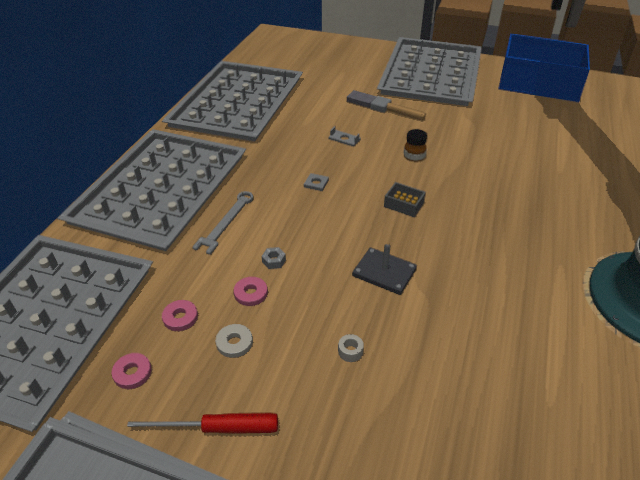

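View pics/wrist0.png

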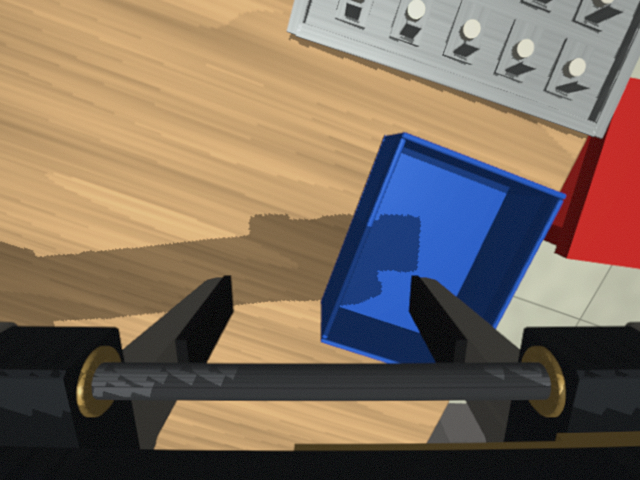

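```bash
cat > h.py <<'E'
from cell import *
import cv2, numpy as np
def cam(n):
    p=camera_params(n); R=cv2.Rodrigues(np.array(p['rvec'],float))[0]; t=np.array(p['tvec'],float).ravel()
    return np.array(p['camera_matrix']),p['k1'],R,t
def ray(c,uv):
    K,k1,R,t=c
    D=np.array([k1,0,0,0,0],float)
    xy=cv2.undistortPoints(np.array(uv,float).reshape(-1,1,2),K,D).reshape(-1,2)
    d=np.c_[xy,np.ones(len(xy))]@R
    return -R.T@t,d
def onplane(c,uv,z):
    o,d=ray(c,uv); return o+d*((z-o[2])/d[:,2])[:,None]
def proj(c,P):
    K,k1,R,t=c
    return cv2.projectPoints(np.array(P,float).reshape(-1,1,3),cv2.Rodrigues(R)[0],t,K,np.array([k1,0,0,0,0],float))[0].reshape(-1,2)
def cloud(c,depth):
    K,k1,R,t=c
    v,u=np.mgrid[0:480,0:640]; xy=cv2.undistortPoints(np.stack([u,v],-1).reshape(-1,1,2).astype(float),K,np.array([k1,0,0,0,0.])).reshape(-1,2)
    P=np.c_[xy,np.ones(len(xy))]*depth.reshape(-1,1)
    return ((P-t)@R).reshape(480,640,3)
def tri(obs):
    # obs: list of (cam,uv) -> least squares point, residual
    A=np.zeros((3,3));b=np.zeros(3);L=[]
    for c,uv in obs:
        o,d=ray(c,[uv]); d=d[0]/np.linalg.norm(d[0]); M=np.eye(3)-np.outer(d,d); A+=M;b+=M@o;L.append((o,M))
    x=np.linalg.solve(A,b); return x,[np.linalg.norm(M@(x-o)) for o,M in L]
E
python3 - <<'E'
from h import *
t=cv2.imread('pics/top0.png'); s=cv2.imread('pics/side0.png')
cv2.imwrite('pics/topcrop.png',cv2.resize(t[140:345,170:500],None,fx=2.4,fy=2.4,interpolation=cv2.INTER_CUBIC))
cv2.imwrite('pics/sidecrop.png',cv2.resize(s[110:400,90:450],None,fx=2.05,fy=2.05,interpolation=cv2.INTER_CUBIC))
c=cam('top'); C=cloud(c,np.load('pics/top0.npy'))
cs=cam('side'); S=cloud(cs,np.load('pics/side0.npy'))
hsv=cv2.cvtColor(t,cv2.COLOR_BGR2HSV)
for n,CC,lo,hi in(('top',C,(150,140),(345,500)),('side',S,(110,90),(400,450))):
    im=t if n=='top' else s
    z=CC[...,2]; m=((z>0.004)&(z<0.1)&(CC[...,0]>0.3)).astype(np.uint8)
    m[:lo[0]]=0;m[hi[0]:]=0;m[:,:lo[1]]=0;m[:,hi[1]:]=0
    k,lab,st,ce=cv2.connectedComponentsWithStats(m)
    for i in range(1,k):
        if st[i,4]>40:
            q=CC[lab==i]; print(n,ce[i].round(1),st[i,4],'med',np.median(q,0).round(3),'min',q.min(0).round(3),'max',q.max(0).round(3),im[lab==i].mean(0).round())
E
```

```text
top [192.6 160.1] 365 med [0.738 0.397 0.012] min [0.712 0.371 0.004] max [0.766 0.425 0.018] [108.  92. 146.]
top [393.5 155.9] 755 med [ 0.82  -0.087  0.018] min [ 0.808 -0.16   0.004] max [0.855 0.078 0.025] [111. 112. 112.]
top [475.9 162.9] 953 med [ 0.841 -0.272  0.015] min [ 0.806 -0.335  0.004] max [ 0.89  -0.205  0.043] [106. 108. 108.]
top [141.8 161.1] 73 med [0.717 0.517 0.019] min [0.684 0.511 0.004] max [0.732 0.525 0.023] [69. 73. 76.]
top [334.  175.8] 548 med [0.753 0.06  0.007] min [ 0.734 -0.037  0.004] max [0.779 0.142 0.012] [114. 118. 121.]
top [237.8 173.1] 387 med [0.722 0.282 0.012] min [0.695 0.255 0.004] max [0.75  0.311 0.018] [111.  96. 148.]
top [162.4 225.4] 562 med [0.559 0.425 0.021] min [0.504 0.397 0.004] max [0.692 0.477 0.03 ] [ 42.  49. 119.]
top [222.  213.5] 408 med [0.619 0.298 0.011] min [0.592 0.271 0.004] max [0.648 0.327 0.018] [136. 145. 148.]
top [264.5 213.1] 398 med [0.636 0.201 0.011] min [0.609 0.174 0.004] max [0.664 0.228 0.017] [116. 102. 150.]
top [298.4 221.5] 183 med [0.628 0.12  0.015] min [0.611 0.099 0.006] max [0.648 0.139 
[... 1853 characters left out ...]
945 0.391 0.043] [97. 97. 96.]
side [273.3 256.8] 375 med [0.63  0.121 0.015] min [0.612 0.095 0.004] max [0.651 0.138 0.02 ] [89. 90. 90.]
side [250.1 290.2] 724 med [0.638 0.202 0.012] min [0.611 0.17  0.004] max [0.666 0.227 0.016] [100.  80. 148.]
side [179.2 314.6] 780 med [0.722 0.285 0.012] min [0.697 0.255 0.004] max [0.751 0.31  0.015] [100.  79. 147.]
side [233.5 339.7] 878 med [0.621 0.301 0.011] min [0.594 0.27  0.004] max [0.649 0.327 0.016] [123. 134. 138.]
side [350.4 347. ] 524 med [0.45  0.261 0.018] min [0.432 0.237 0.004] max [0.469 0.278 0.023] [104. 113. 117.]
side [130.8 369.9] 1004 med [0.738 0.398 0.012] min [0.712 0.368 0.004] max [0.768 0.424 0.016] [100.  79. 147.]
```

View pics/topcrop.png

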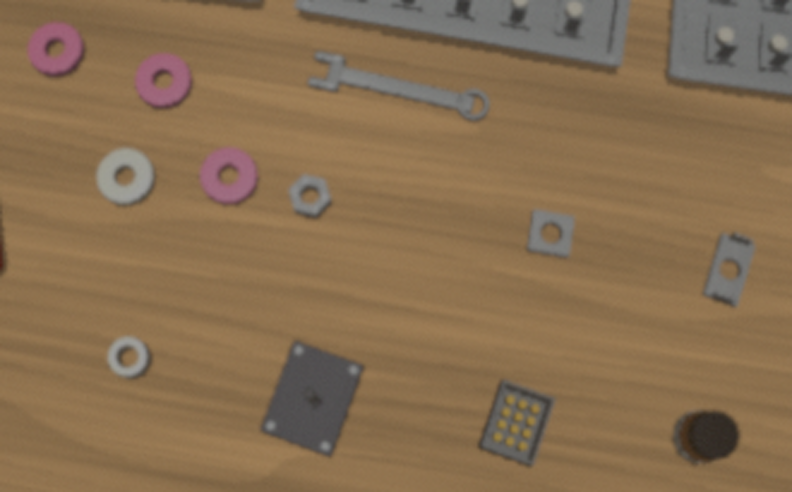

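View pics/sidecrop.png

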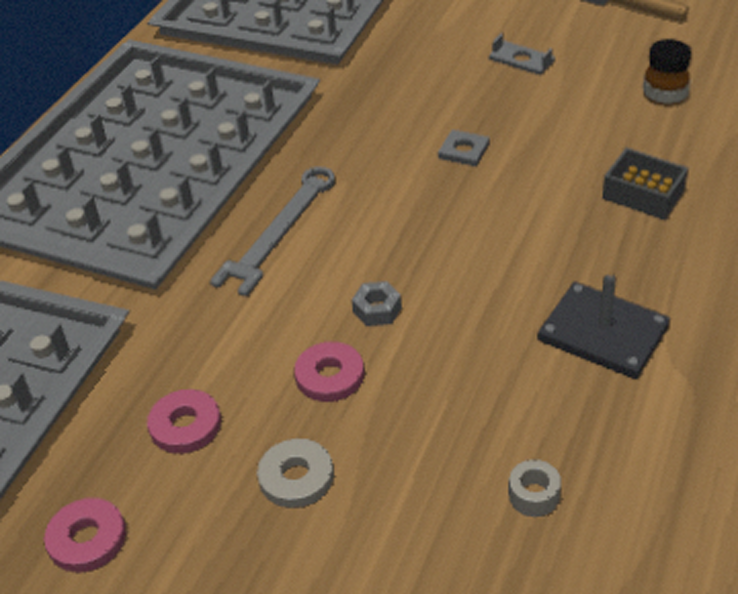

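The top view shows four disc-shaped candidates: white (222,213), and pink (264,213), (238,173) and (192,160). Only the white one fits "white ceramic disc", and the side crop confirms it. The other parts in the top view are the collar (223,288), nut (299,222), washer (399,237), bracket (474,251) and fixture post (301,306). The heights match the text, so next I'll survey with the wrist camera from several places.

Run:
```python
from h import *
import pickle
for i,p in enumerate([(0.5,-0.2,.25),(0.5,-0.02,.25),(0.5,0.17,.25)]):
    q=solve_ik(p,[180,0,0]); print('ik',None if q is None else np.round(q,1))
    reach(p,[180,0,0]); s=sense(); 
    c=cam('wrist'); im,d=read_camera('wrist')
    cv2.imwrite(f'pics/w1_{i}.png',im); pickle.dump((c,d),open(f'pics/w1_{i}.pkl','wb'))
    print(round(s['t'],2),s['tool_pos'].round(4) if hasattr(s['tool_pos'],'round') else s['tool_pos'],s['tcp_rot'],s['contact_force'])
    print('tcp px',proj(c,[s['tool_pos']]).round(0))
```

```text
ik [ 28.7  14.7 -12.4 104.7   3.6  61.  -75. ]
1.98 [ 0.4997 -0.2012  0.2499] [ 1.79979166e+02  1.23880928e-02 -9.77940790e-02] [-0.53925948 -0.40722988 -0.34184586]
tcp px [[319. 294.]]
ik [ 15.1  11.5 -18.9 109.2   4.3  60.  -95.5]
2.77 [ 0.5002 -0.0219  0.25  ] [ 1.79943736e+02 -6.40762160e-03 -1.11269612e-01] [ 0.42895843 -1.35930605  0.73724188]
tcp px [[319. 294.]]
ik [  -0.6   15.2  -25.7  105.3    7.5   61.1 -119.1]
3.61 [0.5007 0.1675 0.2497] [ 1.79922175e+02  1.83361356e-02 -1.71801435e-01] [-0.09628418 -0.83607259  0.79874264]
tcp px [[319. 294.]]
```

View pics/w1_0.png

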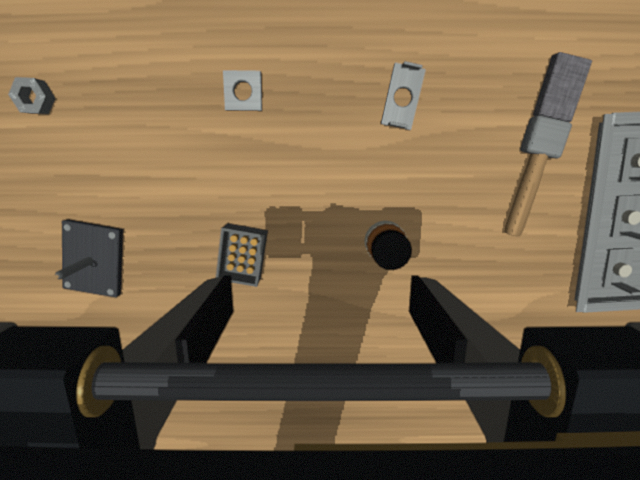

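View pics/w1_1.png

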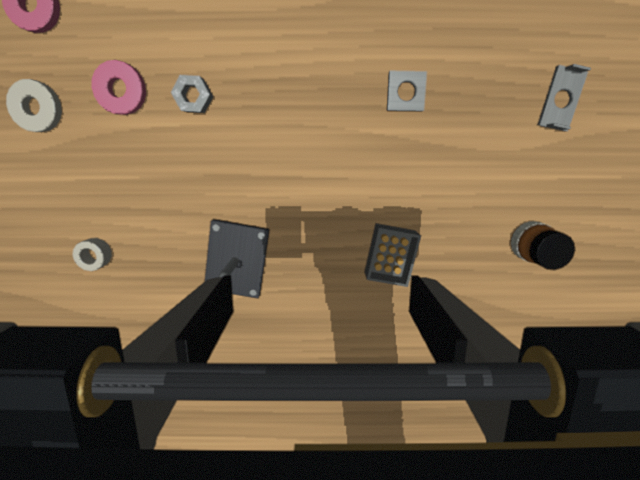

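View pics/w1_2.png

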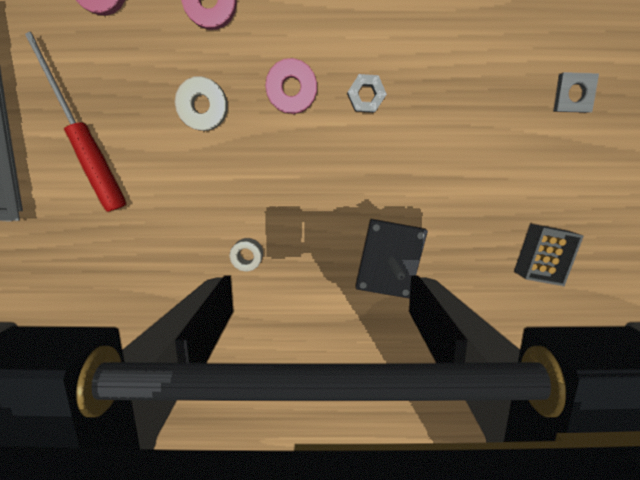

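The wrist views show every part clearly. In view 2: disc (201,104), collar (246,255), nut (367,93), fixture (392,258) with its post tip near (405,277). In view 0: washer (243,90), bracket (403,96). Next I'll triangulate.

```bash
cat > det.py <<'E'
from h import *
import pickle
def blobs(im,smax=60,vmin=85,amin=250):
    hsv=cv2.cvtColor(cv2.GaussianBlur(im,(3,3),0),cv2.COLOR_BGR2HSV)
    m=((hsv[...,1]<smax)&(hsv[...,2]>vmin)).astype(np.uint8)*255
    cs,h=cv2.findContours(m,cv2.RETR_CCOMP,cv2.CHAIN_APPROX_NONE)
    out=[]
    for i,k in enumerate(cs):
        if h[0][i][3]>=0 or cv2.contourArea(k)<amin: continue
        M=cv2.moments(k); o=(M['m10']/M['m00'],M['m01']/M['m00'])
        ho=None; j=h[0][i][2]; best=30
        while j>=0:
            a=cv2.contourArea(cs[j])
            if a>best: best=a; Mh=cv2.moments(cs[j]); ho=(Mh['m10']/Mh['m00'],Mh['m01']/Mh['m00'])
            j=h[0][j][0]
        out.append((o,ho,cv2.contourArea(k),best,k))
    return out
E
python3 - <<'E'
from det import *
V=[(cv2.imread(f'pics/w1_{i}.png'),)+pickle.load(open(f'pics/w1_{i}.pkl','rb')) for i in range(3)]
est=dict(disc=(.620,.299,.006),collar=(.45,.259,.01),nut=(.629,.118,.008),washer=(.633,-.115,.004),bracket=(.627,-.289,.003))
B=[blobs(v[0]) for v in V]
for n,e in est.items():
    ob=[];oh=[]
    for (im,c,d),bb in zip(V,B):
        p=proj(c,[e])[0]
        for b in bb:
            if np.hypot(*(np.array(b[0])-p))<15 and b[4].min()>2:
                ob.append((c,b[0])); 
                if b[1]: oh.append((c,b[1]))
                r=cv2.minAreaRect(b[4]); print(n,np.round(b[0],1),b[1] and np.round(b[1],1),b[2:4],np.round(r[1],1),round(r[2],1))
    for l,o in(('out',ob),('hole',oh)):
        if len(o)>1: x,r=tri(o); print('  ',n,l,x.round(4),np.round(r,4))
for i,(u,v) in enumerate([(90,265),(235,265),(392,262)]):
    im=V[i][0][v-50:v+50,max(0,u-50):u+50]; cv2.imwrite(f'pics/fx{i}.png',cv2.resize(im,(600,600),interpolation=cv2.INTER_NEAREST))
cv2.imwrite('pics/fx.png',np.hstack([cv2.resize(cv2.imread(f'pics/fx{i}.png'),(266,266)) for i in range(3)]))
E
```

```text
disc [ 30.9 104.8] [ 30.8 105.2] (1987.5, 260.0) [52. 49.] 90.0
disc [200.3 103.1] [200.5 103.3] (2101.0, 282.5) [53. 50.] 90.0
   disc out [0.6217 0.2971 0.0111] [0.0001 0.0001]
   disc hole [0.6214 0.2967 0.0118] [0. 0.]
collar [ 88.1 255.4] [ 87.8 255.5] (698.0, 188.0) [31.3 29.1] 63.4
collar [245.3 255.2] [245.2 255.3] (735.5, 202.5) [31.3 30. ] 26.6
   collar out [0.4506 0.256  0.0188] [0.0003 0.0003]
   collar hole [0.4507 0.2559 0.0196] [0.0003 0.0003]
nut [26.5 94.7] [26.4 94.9] (946.0, 252.5) [36.2 35.2] 4.1
nut [189.9  93. ] [189.8  93. ] (1031.5, 251.5) [35.8 38.5] 26.6
nut [366.5  92.8] [366.7  92.7] (1066.5, 256.0) [34.6 41.3] 32.0
   nut out [0.6309 0.1171 0.0158] [0.0002 0.0002 0.0002]
   nut hole [0.6308 0.117  0.0162] [0.0001 0.0001 0.    ]
washer [242.3  89.9] [242.   90.1] (1475.5, 289.0) [40. 38.] 90.0
washer [406.3  90.4] [406.4  90.6] (1440.5, 294.0) [38.4 40.2] 1.8
washer [577.3  92. ] [577.2  91.9] (1328.5, 293.0) [36.1 42.7] 8.1
   washer out [ 0.6342 -0.1167  0.0075] [0.0002 0.0004 0.0002]
   washer hole [ 0.6341 -0.1166  0.0076] [0.0001 0.0002 0.0003]
bracket [403.   94.4] [402.4  96.6] (1932.5, 282.0) [32.  66.7] 13.2
bracket [563.4  97.2] [562.8  98.1] (1701.5, 281.0) [31.  70.5] 18.4
   bracket out [ 0.6292 -0.2922  0.0064] [0.0004 0.0004]
   bracket hole [ 0.6276 -0.2917  0.0062] [0.0003 0.0003]
```

View pics/fx.png

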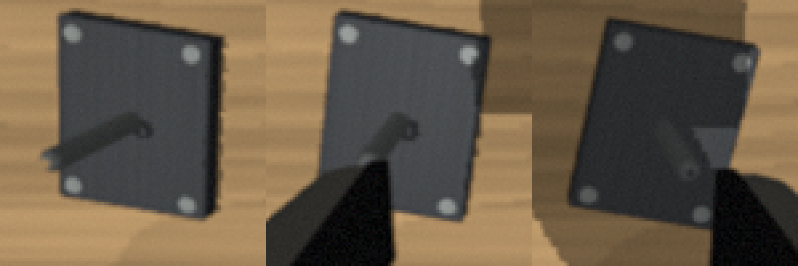

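Run:
```python
from det import *
V=[(cv2.imread(f'pics/w1_{i}.png'),)+pickle.load(open(f'pics/w1_{i}.pkl','rb')) for i in range(3)]
org=[(40,215),(185,215),(342,212)]
S=[[(72,33),(190,53),(72,185),(186,205)],[(82,33),(202,53),None,(181,206)],[(91,41),(210,62),(56,194),(170,214)]]
pts=[]
for k in range(4):
    o=[]
    for i in range(3):
        if S[i][k] is None: continue
        u=np.array(S[i][k])/2.66+org[i]; g=V[i][0].max(2).astype(float)
        x0,y0=(u-4.5).round().astype(int); w=g[y0:y0+10,x0:x0+10]; w=np.clip(w-0.5*(w.max()+np.percentile(w,20)),0,None)
        yy,xx=np.mgrid[y0:y0+10,x0:x0+10]; c=((w*xx).sum()/w.sum(),(w*yy).sum()/w.sum()); o.append((V[i][1],c))
    x,r=tri(o); pts.append(x); print(k,x.round(4),np.round(r,4))
pts=np.array(pts); print('mean',pts.mean(0).round(4), 'sides',[np.linalg.norm(pts[a]-pts[b]).round(4) for a,b in((0,1),(2,3),(0,2),(1,3))], 'diag centres',((pts[0]+pts[3])/2).round(4),((pts[1]+pts[2])/2).round(4))
v=pts[0]-pts[2]; print('long axis deg',np.degrees(np.arctan2(v[1],v[0])))
print('tip',tri([(V[0][1],(59.5,274.4)),(V[2][1],(400.6,276.7))]))
for i,uv in((0,(93.4,262.4)),(1,(236.9,262.7))): print('post foot',onplane(V[i][1],[uv],.012).round(4))
# edge directions on planes
est=dict(nut=(.631,.117,.016),washer=(.634,-.1167,.008),bracket=(.6276,-.2917,.006))
for n,e in est.items():
    for i,(im,c,d) in enumerate(V):
        p=proj(c,[e])[0]
        for b in blobs(im):
            if np.hypot(*(np.array(b[0])-p))<15 and b[4].min()>2:
                k=b[4].reshape(-1,2); P=onplane(c,k,e[2])[:,:2]
                if n=='nut':
                    Q=P-P.mean(0); a=np.arctan2(Q[:,1],Q[:,0]); r=np.hypot(*Q.T)
                    ph=np.angle(-(np.exp(6j*a)*(r-r.mean())).sum())/6; print(n,i,'flat normal',np.degrees(ph).round(1),'r',r.min().round(4),r.max().round(4))
                else:
                    r=cv2.minAreaRect((P*1000).astype(np.float32)); print(n,i,np.round(r,1) if 0 else r)
```

```text
0 [0.483  0.1015 0.0128] [0.     0.0001 0.0001]
1 [0.474  0.0468 0.0167] [0.0007 0.0013 0.0008]
2 [0.4098 0.115  0.0139] [0.0008 0.0008]
3 [0.3998 0.0621 0.0145] [0.002  0.0011 0.001 ]
mean [0.4416 0.0813 0.0145] sides [np.float64(0.0556), np.float64(0.0539), np.float64(0.0744), np.float64(0.0758)] diag centres [0.4414 0.0818 0.0137] [0.4419 0.0809 0.0153]
long axis deg -10.481934987053064
tip (array([0.44124214, 0.08109541, 0.06442584]), [np.float64(0.0007839101275773873), np.float64(0.0007839101275773039)])
post foot [[0.4385 0.0767 0.012 ]]
post foot [[0.4387 0.079  0.012 ]]
nut 0 flat normal -4.1 r 0.0171 0.0209
nut 1 flat normal -4.6 r 0.0176 0.021
nut 2 flat normal -3.4 r 0.0174 0.021
washer 0 ((633.7723388671875, -116.98622131347656), (41.67714309692383, 40.739688873291016), 89.63604736328125)
washer 1 ((633.9815673828125, -116.28929138183594), (41.25416564941406, 40.80488967895508), 89.25128936767578)
washer 2 ((633.9337768554688, -116.51102447509766), (41.148624420166016, 40.75983810424805), 89.1368408203125)
bracket 0 ((629.0667724609375, -292.1937255859375), (35.04217529296875, 67.64533996582031), 78.98768615722656)
bracket 1 ((629.5408935546875, -292.97015380859375), (35.7294807434082, 69.4538803100586), 78.3106460571289)
```

Run:
```python
from det import *
for i,p in enumerate([(0.42,0.14,.2),(0.42,0.03,.2)]):
    try: reach(p,[180,0,0])
    except Unreachable as e: print(e); continue
    s=sense(); c=cam('wrist'); im,d=read_camera('wrist')
    cv2.imwrite(f'pics/w2_{i}.png',im); pickle.dump((c,d),open(f'pics/w2_{i}.pkl','wb')); print(s['t'],s['tool_pos'])
    u=proj(c,[(.4415,.0813,.04)])[0].astype(int); print(u)
    x,y=max(0,u[0]-75),max(0,u[1]-75); print('org',x,y); cv2.imwrite(f'pics/fy{i}.png',cv2.resize(im[y:y+150,x:x+150],(400,400),interpolation=cv2.INTER_CUBIC))
cv2.imwrite('pics/fy.png',np.hstack([cv2.imread(f'pics/fy{i}.png') for i in range(2)]))
```

```text
4.1417 [0.42049096 0.13808005 0.20023646]
[379 205]
org 304 130
4.7083 [0.42133678 0.02936411 0.20062905]
[264 206]
org 189 131
```

View pics/fy.png

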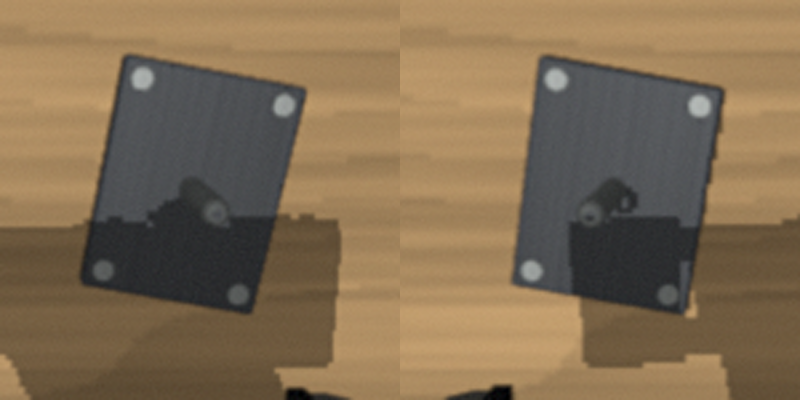

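Run:
```python
from det import *
C=[pickle.load(open(f'pics/w2_{i}.pkl','rb'))[0] for i in range(2)]
org=np.array([(304,130),(189,131)])
f=lambda i,p: org[i]+(np.array(p)+.5)/(400/150)-.5
A=[[(143,78),(284,105),(103,271),(238,294)],[(156,79),(299,106),(131,270),(268,294)]]
P=np.array([tri([(C[i],f(i,A[i][k])) for i in range(2)])[0] for k in range(4)]); print(P.round(4).tolist(),P.mean(0).round(4))
print('tip',tri([(C[0],f(0,(215,212))),(C[1],f(1,(190,214)))]))
for i in range(2):print(i,onplane(C[i],[f(i,(215,212)) if i==0 else f(i,(190,214))],.068), onplane(C[i],[f(i,a) for a in A[i]],.0125).mean(0))
```

```text
[[0.4832, 0.101, 0.0139], [0.4733, 0.0483, 0.0138], [0.4104, 0.1148, 0.0135], [0.4006, 0.0617, 0.0129]] [0.4419 0.0814 0.0135]
tip (array([0.44184192, 0.08168919, 0.06551962]), [np.float64(0.00017975719498595466), np.float64(0.00017975719498603473)])
0 [[0.44244652 0.08214742 0.068     ]] [0.44170993 0.08129282 0.0125    ]
1 [[0.44208995 0.08126029 0.068     ]] [0.44183588 0.08160386 0.0125    ]
```

```bash
cat > act.py <<'E'
from det import *
FX=np.array([.442,.0816])
def st(msg=''):
    s=sense(); print(msg,'t',round(s['t'],2),'pos',np.round(s['tool_pos'],4),'yaw',round(s['tcp_rot'][2],2),'F',np.round(s['contact_force'],1),'w',round(s['grip_width'],4),flush=True); return s
def pick(xy,yaw,ztip,opening,zt=.16):
    x,y=xy
    reach((x,y,.10),[180,0,yaw]); set_gripper(opening); s=st('above')
    line_to((x,y,ztip+.02),max_speed=.15)
    line_to((x,y,ztip),max_speed=.04); s=st('down')
    set_gripper(0); st('grip')
    line_to((x,y,ztip+.03),max_speed=.06); hold(.1); st('lift')
    line_to((x,y,zt),max_speed=.25); hold(.15); return st('up')
def shot(n):
    c=cam('wrist'); im,d=read_camera('wrist'); cv2.imwrite(f'pics/{n}.png',im); pickle.dump((c,d),open(f'pics/{n}.pkl','wb')); return c,im,d
def lower(xy,z_exp,thr=2.5,over=.004,under=.003):
    x,y=xy
    hold(.15); f0=np.mean([sense()['contact_force'][2] for _ in range(1)])
    z=z_exp+over
    while z>z_exp-under:
        line_to((x,y,z),max_speed=.02); hold(.04); s=sense(); f=s['contact_force'][2]-f0
        if f>thr: break
        z-=.0008
    st(f'lowered cmd z {z:.4f} exp {z_exp:.4f} dF {f:.1f}'); return z
E
python3 - <<'E'
from act import *
pick((.6215,.297),-10.5,.004,.080)
shot('disc_held');
E
```

```text
above t 6.45 pos [0.6218 0.2965 0.1006] yaw -10.54 F [-1.  -0.9 -0.9] w 0.08
down t 7.76 pos [0.6215 0.2971 0.0039] yaw -10.49 F [-0.1  0.2 -0.8] w 0.0803
grip t 8.27 pos [0.6217 0.2971 0.0042] yaw -10.5 F [ 0.1 -0.6  0.8] w 0.0543
lift t 9.02 pos [0.6212 0.2967 0.0336] yaw -10.5 F [ 0.3  1.2 -1. ] w 0.0544
up t 9.82 pos [0.6203 0.2961 0.1573] yaw -10.5 F [-0.9 -0.3 -0.4] w 0.0546
```

View pics/disc_held.png

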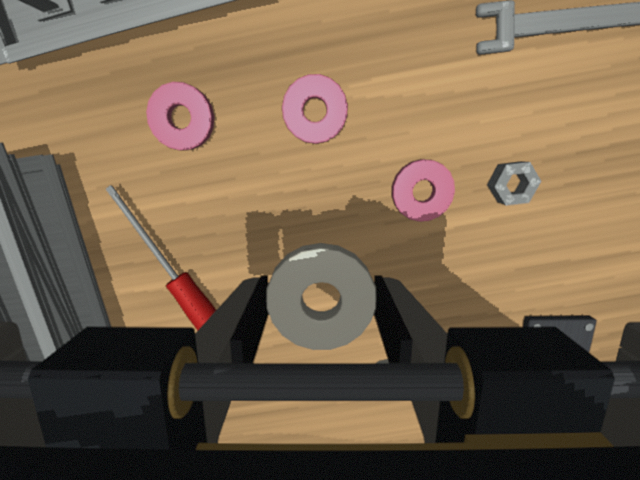

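```bash
cat >> act.py <<'E'
def held_hole(c,im,ztop,zbot,near=None):
    # hole of the held part: inner contour centroid, cast on the plane at mid height; offset from TCP
    s=sense(); p=np.array(s['tool_pos']); hsv=cv2.cvtColor(im,cv2.COLOR_BGR2HSV)
    res=[]
    u0=proj(c,[p+[0,0,ztop]])[0]
    m=((hsv[...,1]>60)&(hsv[...,2]>60)).astype(np.uint8)*255
    m2=np.zeros_like(m); cv2.circle(m2,tuple(u0.astype(int)),45,255,-1)
    cs,_=cv2.findContours(m&m2,cv2.RETR_EXTERNAL,cv2.CHAIN_APPROX_NONE)
    for k in cs:
        a=cv2.contourArea(k)
        if a>150:
            M=cv2.moments(k); q=np.array((M['m10']/M['m00'],M['m01']/M['m00']))
            if np.hypot(*(q-u0))<25: res.append((q.round(1),a,(onplane(c,[q],p[2]+(ztop+zbot)/2)[0]-p)[:2].round(4)))
    print('tcp px',u0.round(1),'held hole',res); return res
E
python3 - <<'E'
from act import *
c=pickle.load(open('pics/disc_held.pkl','rb'))[0]; im=cv2.imread('pics/disc_held.png')
held_hole(c,im,.008,-.004)
reach((*FX,.16),[180,0,-10.5]); hold(.2); st()
E
```

```text
tcp px [318.9 300.8] held hole [(array([320.7, 296.6]), 828.5, array([-0.0005, -0.0008]))]
 t 11.15 pos [0.4427 0.0827 0.16  ] yaw -10.42 F [ 0.9  0.6 -0.6] w 0.0541
```

Run:
```python
from act import *
line_to((*FX,.085),max_speed=.15); hold(.1); s=st()
c,im,d=shot('disc_over')
line_to((*FX,.06),max_speed=.06); s=st('in')
if abs(np.array(s['contact_force'])).max()<5:
    line_to((*FX,.022),max_speed=.06); lower(FX,.016)
```

```text
t 11.9 pos [0.4429 0.0819 0.0859] yaw -10.5 F [-0.2  1.1 -0. ] w 0.0543
in t 12.52 pos [0.4417 0.0817 0.0596] yaw -10.48 F [-0.1  0.5  0.1] w 0.0542
lowered cmd z 0.0152 exp 0.0160 dF 13.0 t 15.49 pos [0.4422 0.0816 0.016 ] yaw -10.5 F [-3.8 -1.  12.8] w 0.0539
```

View pics/disc_over.png

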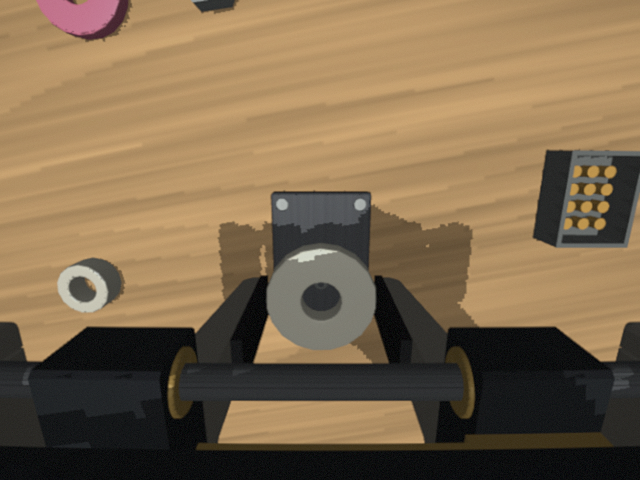

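The disc was on the post axis and met the base at the expected height (13 N contact), so I'll release it and fetch the bracket.

Run:
```python
from act import *
line_to((*FX,.0157),max_speed=.02); set_gripper(.078); st('open')
line_to((*FX,.12),max_speed=.25)
# look from a place clear of the fingers on the way
reach((.44,0.03,.2),[180,0,-11]); shot('after_disc'); st()
```

```text
open t 16.27 pos [0.4419 0.0816 0.0156] yaw -10.5 F [1.1 0.5 0.6] w 0.0779
 t 17.35 pos [0.439  0.03   0.1985] yaw -11.0 F [ 0.2  0.  -0.5] w 0.0782
```

View pics/after_disc.png

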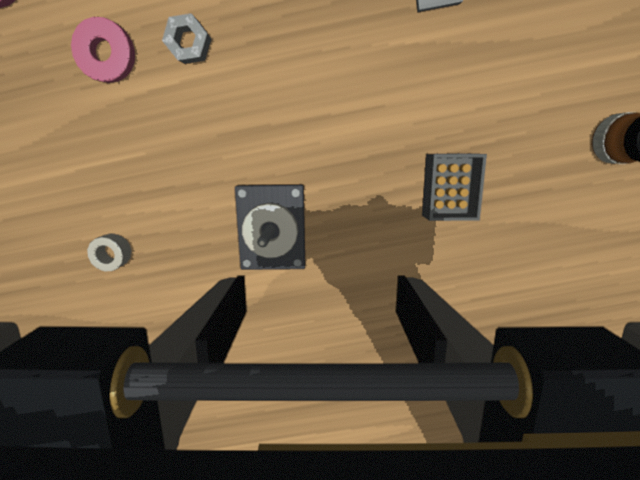

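Run:
```python
from act import *
reach((.60,-.291,.16),[180,0,-11]); s=st(); c,im,d=shot('br_over')
for b in blobs(im):
    p=proj(c,[(.6276,-.2917,.006)])[0]
    if np.hypot(*(np.array(b[0])-p))<20 and b[1]:
        P=onplane(c,b[4].reshape(-1,2),.006)[:,:2]; h=onplane(c,[b[1]],.006)[0]; print('hole',h.round(4),cv2.minAreaRect((P*1000).astype(np.float32)))
        a=np.radians(-11); u=np.array([np.cos(a),np.sin(a)]); v=np.array([-u[1],u[0]]); Q=P-h[:2]; X=Q@u;Y=Q@v
        for sgn in(1,-1):
            m=(abs(X)<.022)&(Y*sgn>.012); k=np.polyfit(X[m],Y[m],1); print(sgn,'edge angle',-11+np.degrees(k[0]).round(2),'dist',k[1].round(4))
x,y=proj(c,[(.6276,-.2917,.006)])[0].astype(int)
cv2.imwrite('pics/br_crop.png',cv2.resize(im[y-70:y+70,x-70:x+70],(560,560)))
```

```text
t 18.7 pos [ 0.6005 -0.2886  0.1603] yaw -10.84 F [ 0.8  0.3 -0.1] w 0.078
hole [ 0.6278 -0.2923  0.006 ] ((625.8330688476562, -291.9271545410156), (34.34563064575195, 67.54443359375), 78.34891510009766)
1 edge angle -10.94 dist 0.0171
-1 edge angle -11.47 dist -0.0167
```

View pics/br_crop.png

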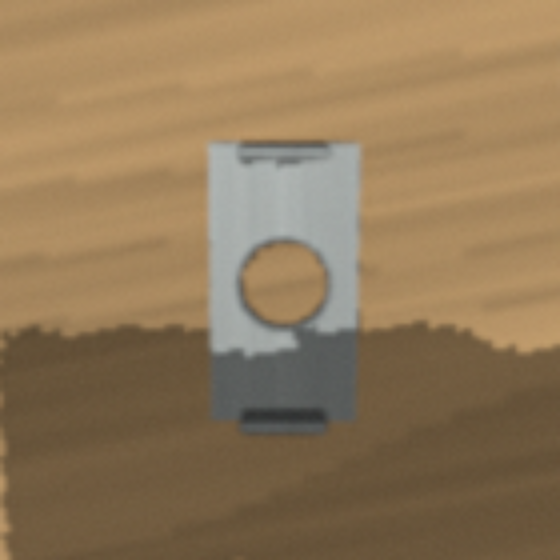

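The bracket lies tabs up, with its hole at crop (284,283), i.e. world (0.6278, -0.2923), and its long axis at -11.2°. I'll grip its long edges.

Run:
```python
from act import *
pick((.6278,-.2922),-11.2,.002,.055)
c,im,d=shot('br_held'); held_hole(c,im,.004,-.002)
```

```text
above t 19.63 pos [ 0.6278 -0.2924  0.1006] yaw -11.21 F [ 0.1  0.1 -0.4] w 0.0552
down t 20.95 pos [ 0.6278 -0.2922  0.0018] yaw -11.2 F [ 0.4 -0.1 -0.1] w 0.0552
grip t 21.41 pos [ 0.6279 -0.2923  0.0022] yaw -11.2 F [-0.1  0.1  1.1] w 0.0336
lift t 22.16 pos [ 0.6274 -0.2921  0.0316] yaw -11.2 F [ 0.2 -0.2 -0.3] w 0.0331
up t 22.97 pos [ 0.6263 -0.2917  0.1572] yaw -11.2 F [-0.7 -0.8 -0.2] w 0.0332
tcp px [319.3 297.3] held hole [(array([320.5, 295.6]), 920.0, array([-0.0005, -0.0005]))]
```

View pics/br_held.png

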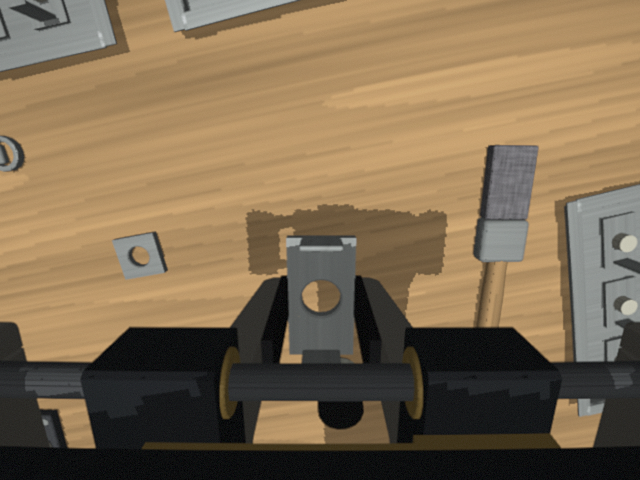

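Run:
```python
from act import *
reach((*FX,.16),[180,0,-11.2]); hold(.2)
line_to((*FX,.085),max_speed=.15); hold(.1); s=st()
c,im,d=shot('br_on')
line_to((*FX,.06),max_speed=.06); s=st('in')
if abs(np.array(s['contact_force'])).max()<5:
    line_to((*FX,.032),max_speed=.06); z=lower(FX,.026,over=.003)
```

```text
t 25.51 pos [0.4429 0.0818 0.0859] yaw -11.2 F [-0.4 -0.  -0.8] w 0.033
in t 26.12 pos [0.4418 0.0817 0.0596] yaw -11.19 F [-0.6  0.5 -0.5] w 0.0334
lowered cmd z 0.0258 exp 0.0260 dF 6.5 t 28.4 pos [0.4421 0.0816 0.0261] yaw -11.2 F [-1.5 -0.6  5.7] w 0.0333
```

View pics/br_on.png

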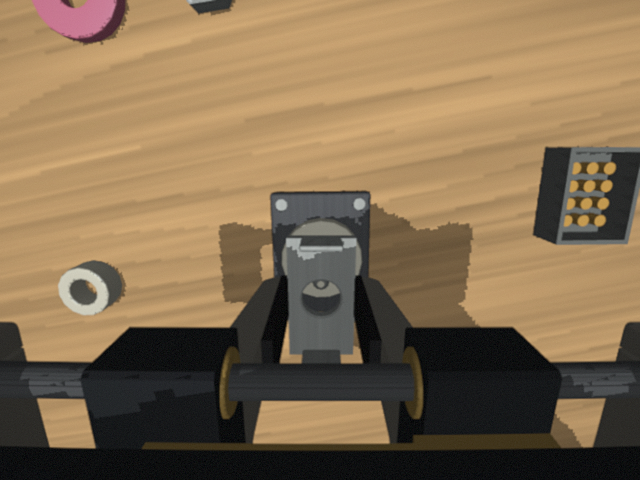

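The bracket is seated at the expected height. I'll release it, check it, then pick the collar.

Run:
```python
from act import *
set_gripper(.056); st('open')
line_to((*FX,.14),max_speed=.25)
reach((.44,.16,.2),[180,0,-11.2]); c,im,d=shot('after_br'); st()
for b in blobs(im):
    p=proj(c,[(.4507,.256,.02)])[0]
    if np.hypot(*(np.array(b[0])-p))<20 and b[1]: print('collar',onplane(c,[b[0],b[1]],.02).round(4))
```

```text
open t 28.92 pos [0.442  0.0816 0.0257] yaw -11.2 F [ 0.5 -0.4 -0.5] w 0.056
 t 30.05 pos [0.4389 0.1591 0.1981] yaw -11.2 F [ 0.8 -0.6  0. ] w 0.0562
collar [[0.4507 0.2555 0.02  ]
 [0.4505 0.2556 0.02  ]]
```

View pics/after_br.png

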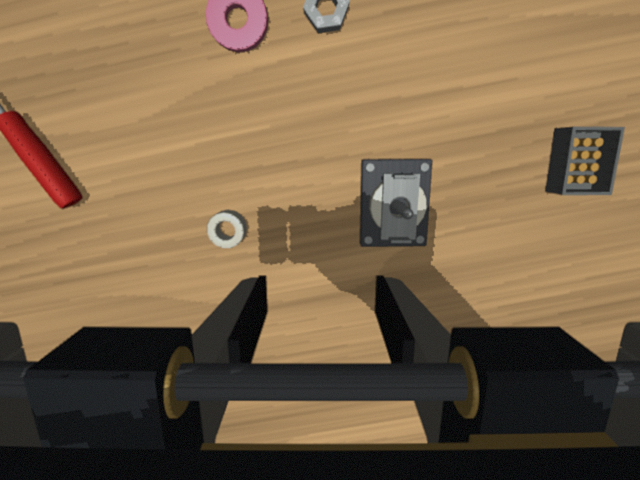

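Run:
```python
from act import *
pick((.4506,.2557),-11.2,.005,.056)
c,im,d=shot('co_held'); held_hole(c,im,.015,-.005)
reach((*FX,.16),[180,0,-11.2]); hold(.2)
line_to((*FX,.088),max_speed=.15); hold(.1); s=st()
c,im,d=shot('co_on')
```

```text
above t 30.88 pos [0.4518 0.2544 0.1012] yaw -11.34 F [ 0.3 -0.6  0.1] w 0.0561
down t 32.18 pos [0.4505 0.2558 0.0049] yaw -11.19 F [ 0.7 -0.4  0.4] w 0.0563
grip t 32.61 pos [0.4508 0.2558 0.0052] yaw -11.2 F [-0.1  0.3  1.8] w 0.0365
lift t 33.36 pos [0.4504 0.2555 0.0348] yaw -11.2 F [-0.2  0.5  0.6] w 0.0368
up t 34.16 pos [0.4495 0.255  0.1581] yaw -11.19 F [-0.6 -0.5 -1.6] w 0.0369
tcp px [318.9 307. ] held hole [(array([320.7, 299.3]), 590.0, array([-0.0007, -0.0007]))]
 t 35.88 pos [0.4428 0.082  0.0889] yaw -11.18 F [0.4 0.4 0. ] w 0.0368
```

View pics/co_on.png

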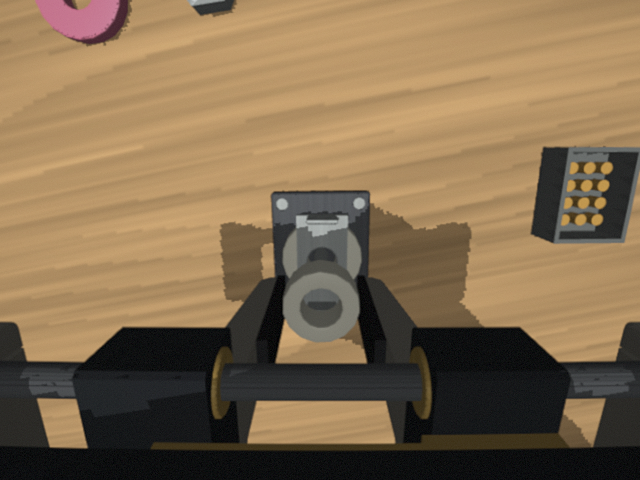

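Run:
```python
from act import *
line_to((*FX,.06),max_speed=.06); s=st('in')
if abs(np.array(s['contact_force'])).max()<5:
    line_to((*FX,.041),max_speed=.05); z=lower(FX,.035,over=.003)
    s=st()
    if .034<s['tool_pos'][2]<.0365:
        set_gripper(.056); st('open'); line_to((*FX,.14),max_speed=.25)
        reach((.44,.03,.2),[180,0,-0.6]); shot('after_co'); st()
```

```text
in t 36.54 pos [0.4418 0.0817 0.0597] yaw -11.18 F [ 0.3 -0.  -0.6] w 0.0363
lowered cmd z 0.0348 exp 0.0350 dF 4.6 t 38.73 pos [0.4421 0.0816 0.0351] yaw -11.2 F [-1.2 -0.   5.1] w 0.0367
 t 38.73 pos [0.4421 0.0816 0.0351] yaw -11.2 F [-1.2 -0.   5.1] w 0.0367
open t 39.21 pos [0.442  0.0816 0.0347] yaw -11.21 F [-0.2  0.3 -0.3] w 0.0559
 t 40.27 pos [0.439  0.0302 0.1985] yaw -0.65 F [-0.2  0.   0.4] w 0.0563
```

View pics/after_co.png

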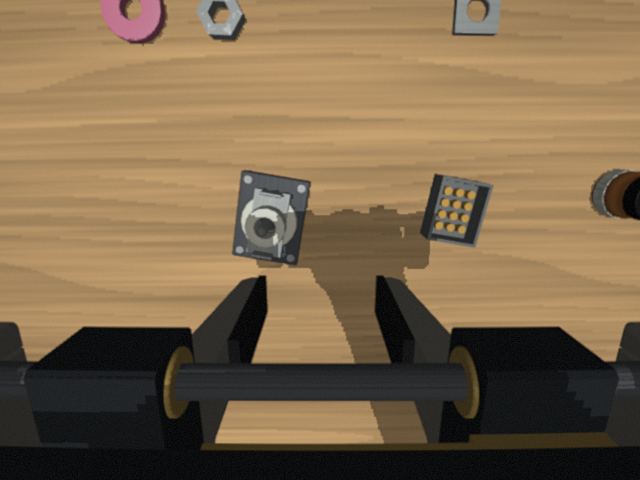

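The collar sits upright around the post at (267,228), between the tabs. The washer is next.

Run:
```python
from act import *
pick((.6341,-.1166),-0.7,.003,.058)
c,im,d=shot('wa_held'); held_hole(c,im,.005,-.003)
reach((*FX,.16),[180,0,-11]); hold(.2)
line_to((*FX,.085),max_speed=.15); hold(.1); s=st()
c,im,d=shot('wa_on')
```

```text
above t 41.54 pos [ 0.6342 -0.1158  0.1013] yaw -0.63 F [-1.2 -0.1 -0.9] w 0.0577
down t 42.86 pos [ 0.6341 -0.1165  0.0029] yaw -0.7 F [-0.6 -0.6  0.2] w 0.0583
grip t 43.27 pos [ 0.6343 -0.1166  0.0032] yaw -0.7 F [0.3 0.7 0.6] w 0.0392
lift t 44.02 pos [ 0.6338 -0.1166  0.0327] yaw -0.7 F [-0.6  0.9 -0.7] w 0.0392
up t 44.83 pos [ 0.6326 -0.1166  0.1575] yaw -0.7 F [-0.5  0.9 -0.7] w 0.0394
tcp px [319.  297.9] held hole [(array([320.5, 295. ]), 866.5, array([-0.0002, -0.0007]))]
 t 46.9 pos [0.4429 0.0818 0.0859] yaw -11.0 F [-0.4  0.2 -0.1] w 0.0391
```

View pics/wa_on.png

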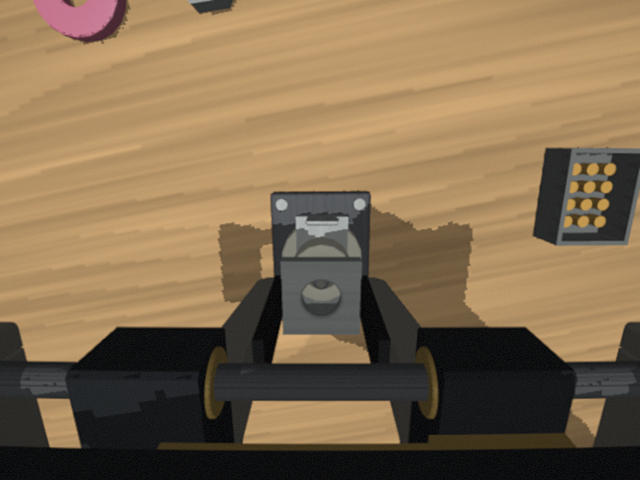

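Run:
```python
from act import *
line_to((*FX,.058),max_speed=.06); s=st('in')
if abs(np.array(s['contact_force'])).max()<5:
    z=lower(FX,.053,over=.003); s=st()
    if .052<s['tool_pos'][2]<.0545:
        set_gripper(.058); st('open'); line_to((*FX,.14),max_speed=.25)
        reach((.44,.03,.2),[180,0,0]); shot('after_wa'); st()
        reach((.60,.117,.16),[180,0,26]); s=st(); c,im,d=shot('nut_over')
        for b in blobs(im):
            p=proj(c,[(.6308,.117,.016)])[0]
            if np.hypot(*(np.array(b[0])-p))<20 and b[1]:
                P=onplane(c,b[4].reshape(-1,2),.016)[:,:2];Q=P-P.mean(0); a=np.arctan2(Q[:,1],Q[:,0]); r=np.hypot(*Q.T)
                print('nut',onplane(c,[b[0],b[1]],.016).round(4),np.degrees(np.angle(-(np.exp(6j*a)*(r-r.mean())).sum())/6).round(1))
```

```text
in t 47.55 pos [0.4418 0.0818 0.0577] yaw -10.98 F [ 0.9  0.2 -0.6] w 0.0391
lowered cmd z 0.0528 exp 0.0530 dF 5.8 t 49.16 pos [0.4421 0.0816 0.0531] yaw -10.99 F [-0.5 -0.3  4.5] w 0.0395
 t 49.16 pos [0.4421 0.0816 0.0531] yaw -10.99 F [-0.5 -0.3  4.5] w 0.0395
open t 49.62 pos [0.442  0.0816 0.0527] yaw -11.0 F [1.1 0.1 0.9] w 0.0581
 t 50.63 pos [0.439  0.0303 0.1986] yaw -0.06 F [-0.5  0.6 -0.3] w 0.0579
 t 51.41 pos [0.5985 0.1174 0.1589] yaw 26.02 F [-0.8 -0.1  0.5] w 0.058
nut [[0.6313 0.1174 0.016 ]
 [0.6313 0.1172 0.016 ]] -3.5
```

View pics/after_wa.png

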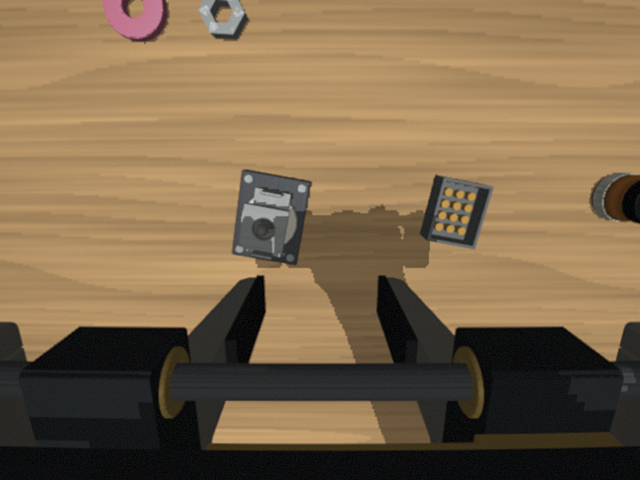

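View pics/nut_over.png

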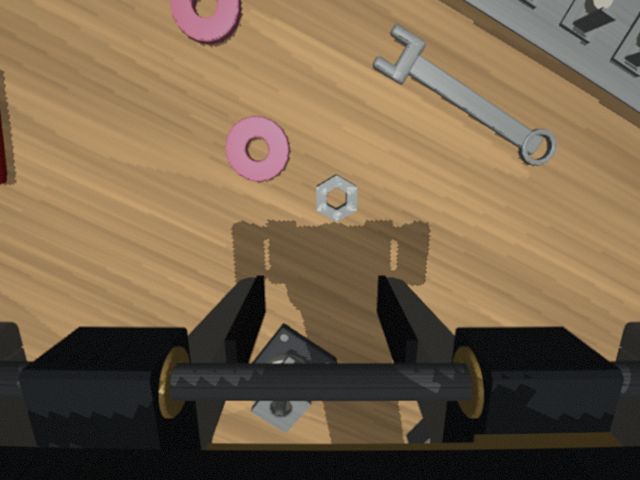

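The washer is seated around the post at (262,229). The nut at (337,198) has its flats facing the jaws, so I'll pick it now.

Run:
```python
from act import *
pick((.6311,.1172),26.4,.004,.056)
c,im,d=shot('nu_held'); held_hole(c,im,.012,-.004)
reach((*FX,.17),[180,0,-11]); hold(.2)
line_to((*FX,.092),max_speed=.15); hold(.1); s=st()
c,im,d=shot('nu_on')
```

```text
above t 52.08 pos [0.6315 0.1175 0.1022] yaw 26.41 F [-0.1 -0.1  0.5] w 0.0559
down t 53.38 pos [0.6311 0.1173 0.0039] yaw 26.4 F [ 0.5  0.3 -0.1] w 0.056
grip t 53.82 pos [0.6312 0.1173 0.0042] yaw 26.4 F [ 0.9 -0.6  0.8] w 0.0354
lift t 54.57 pos [0.6308 0.117  0.0336] yaw 26.4 F [-0.8 -0.4 -1.6] w 0.0355
up t 55.37 pos [0.6298 0.1166 0.1575] yaw 26.4 F [-0.1 -0.1 -0.9] w 0.0357
tcp px [318.6 303. ] held hole [(array([320.8, 297.1]), 523.5, array([ 0.0001, -0.0011]))]
 t 57.17 pos [0.4429 0.0819 0.0929] yaw -11.0 F [-0.6  0.6 -1.4] w 0.0356
```

View pics/nu_on.png

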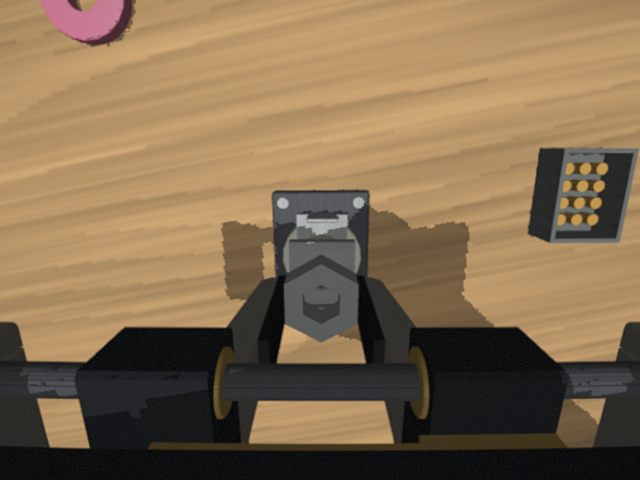

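Run:
```python
from act import *
line_to((*FX,.067),max_speed=.05); s=st('in')
if abs(np.array(s['contact_force'])).max()<5:
    z=lower(FX,.062,over=.003); s=st()
    if .061<s['tool_pos'][2]<.0635:
        set_gripper(.056); st('open'); line_to((*FX,.16),max_speed=.25)
        reach((.44,.0,.22),[180,0,0]); c,im,d=shot('after_nu'); st()
        reach((.44,-.15,.25),[180,0,0]); st()
        for n in('side','top'):
            a,dd=read_camera(n); cv2.imwrite(f'pics/fin_{n}.png',a); np.save(f'pics/fin_{n}.npy',dd)
        A=cv2.imread('pics/fin_side.png')[190:320,320:450]; B=cv2.imread('pics/fin_top.png')[265:345,260:340]
        u=proj(c,[(*FX,.05)])[0].astype(int); D=im[u[1]-60:u[1]+60,max(0,u[0]-60):u[0]+60]
        cv2.imwrite('pics/fin.png',np.hstack([cv2.resize(x,(266,266),interpolation=cv2.INTER_CUBIC) for x in(A,B,D)]))
```

```text
in t 57.88 pos [0.4419 0.0818 0.0668] yaw -10.98 F [-0.3 -0.4 -1.1] w 0.036
lowered cmd z 0.0618 exp 0.0620 dF 5.9 t 59.48 pos [0.4422 0.0817 0.0621] yaw -11.0 F [-2.1  0.1  5.2] w 0.0354
 t 59.48 pos [0.4422 0.0817 0.0621] yaw -11.0 F [-2.1  0.1  5.2] w 0.0354
open t 59.97 pos [0.442  0.0816 0.0617] yaw -11.0 F [-0.6 -0.4  0. ] w 0.0554
 t 61.08 pos [0.439  0.0008 0.2186] yaw -0.01 F [ 0.8  1.3 -0.2] w 0.0563
 t 61.74 pos [ 0.4399 -0.1483  0.2491] yaw 0.09 F [ 0.6  0.3 -0.1] w 0.0557
```

View pics/fin.png

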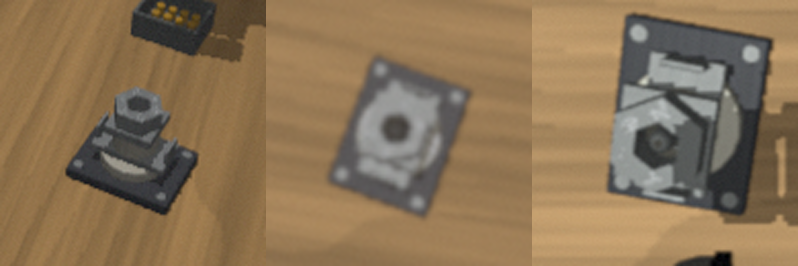

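View pics/fin_side.png

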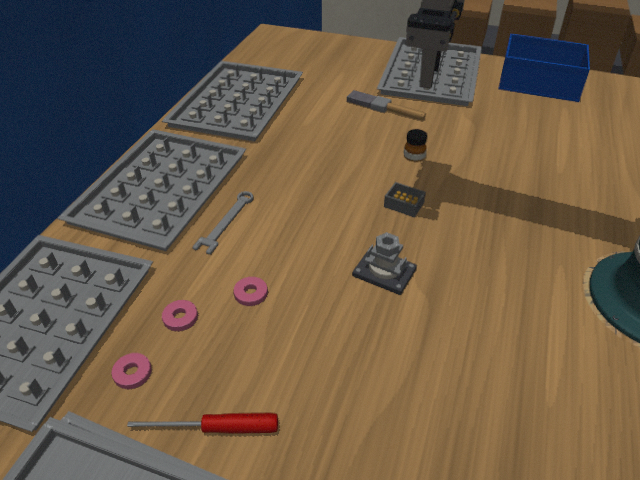

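All five parts are on the post, with the stack at side-view (388,262). As a last check I'll measure the nut-top height and flatness and confirm the bystanders haven't moved, then hand in.

Run:
```python
from act import *
for n in('top','side'):
    C=cloud(cam(n),np.load(f'pics/fin_{n}.npy')); z=C[...,2]
    m=(np.hypot(C[...,0]-FX[0],C[...,1]-FX[1])<.026)&(z>.066)&(z<.09); q=C[m]; 
    A=np.c_[q[:,:2]-FX,np.ones(len(q))]; k=np.linalg.lstsq(A,q[:,2],rcond=None)[0]
    print(n,'nut top z',np.median(q[:,2]).round(4),'centre',np.mean(q[:,:2],0).round(4),'tilt deg',np.degrees(np.hypot(k[0],k[1])).round(1))
# nut top rim by rays: wrist view + top
c0=pickle.load(open('pics/after_nu.pkl','rb'))
a=cv2.imread('pics/side0.png');b=cv2.imread('pics/fin_side.png')
for nm,(x,y) in dict(box=(405,199),jar=(416,145)).items():
    t=a[y-16:y+17,x-22:x+23]; r=cv2.matchTemplate(b[y-26:y+27,x-32:x+33],t,cv2.TM_CCOEFF_NORMED); print(nm,'shift px',np.array(cv2.minMaxLoc(r)[3])-10,round(r.max(),3))
st('final'); sign_off(); print(sense()['t'])
```

```text
top nut top z 0.0737 centre [0.4424 0.0839] tilt deg 1.5
side nut top z 0.0735 centre [0.4424 0.0836] tilt deg 2.7
box shift px [0 0] 0.859
jar shift px [0 0] 0.99
final t 61.84 pos [ 0.4401 -0.1475  0.2493] yaw 0.22 F [ 0.5 -0.3 -0.2] w 0.0561
the job is handed in; nothing more can be done
the job is handed in; nothing more can be done
```

I built the stack on the post in the order asked: white disc, bracket with its tabs up, collar, square washer, hex nut. The job was handed in at about 62 s of the 125 s allowed. I lowered every part until it touched the one below, then opened the gripper. The disc pressed with about 13 N at contact, the other parts with 5–6 N.

**Height and fit:** each part seated within 0.2 mm of its expected height. The nut's top measured 73.5–73.7 mm, against 74 mm expected. The final side, top and wrist pictures show all five parts threaded on the post.

**Bystanders:** the rivet box and grease jar showed no shift in the side view. The box matched its first picture less closely (0.86, against 0.99 for the jar); I put that down to the arm's shadow across it but did not check further. The pink discs were left alone, and the gripper was well clear of everything at hand-in.

**Disagreements:**
- The fixed cameras put the stack about 2 mm further in y than the wrist camera did. That is about their stated calibration error.
- The depth readings gave a nut tilt of 1.5° from the top camera and 2.7° from the side camera. I took this as noise on a small patch, because the contact heights were right.
- The post tip triangulated to 65.5 mm, against the stated 68 mm, and the base's corner screws to 13.5 mm, against the 12 mm base top.

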